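# Sweep the bobbins through the gate in order

### The job

On the white bobbin tray, sweep the three loose bobbins one at a time through the gap in the dark bar so that each drops down into the open slot behind it: first the red one, then the yellow one, then the blue one. Only push them along the deck with the fingertips or the outside of the fingers; never lift a bobbin. Leave the steel weight, the jar, the oil bottle and the screwdriver where they stand.

Things in the scene. Friction and masses are not known exactly. Their poses are not given: they have to be found in the camera images.
- tray: bobbin tray fixed to the bench, 296 mm (its x) by 327 mm (y). Origin on the bench, z up. Its flat white deck, 65 mm above the bench, spans x -140 to 140, y -150 to 100 mm inside wooden rims 8 mm thick, 12 mm high on the -x, +x and -y sides. On the +y side a dark bar (y 100 to 106 mm) stands 22 mm above the deck, with a 40 mm gap in its middle (x -20 to 20 mm): the gate
- gate (a point): middle of the gate at deck level (tray x 0, y 103 mm, 65 mm above the bench). The deck runs level through the gap and ends at tray y 106 mm, where it drops into the slot; bobbins go through in the tray's +y direction (also this point's y axis)
- slot (a point): middle of the slot's floor, 6 mm above the bench: an open-topped plywood pit behind the gate, inside 100 mm wide (tray x -50 to 50) and 55 mm long (tray y 106 to 161 mm), its floor 59 mm below the deck, its side and end walls 8 mm thick and 10 mm higher than the deck. All three bobbins fit in it
- red_center (a point): centre (half-way up, 6 mm above its underside) of the red bobbin: a loose, metal sewing-machine bobbin, 28 mm across and 12 mm tall, about 14 g, lying flat on the tray's deck at the start; its z axis is the bobbin's axis. It slides when pushed on its side. It goes first
- yellow_center (a point): centre (half-way up, 6 mm above its underside) of the yellow bobbin: a loose, metal sewing-machine bobbin, 28 mm across and 12 mm tall, about 14 g, lying flat on the tray's deck at the start; its z axis is the bobbin's axis. It slides when pushed on its side. It goes second
- blue_center (a point): centre (half-way up, 6 mm above its underside) of the blue bobbin: a loose, metal sewing-machine bobbin, 28 mm across and 12 mm tall, about 14 g, lying flat on the tray's deck at the start; its z axis is the bobbin's axis. It slides when pushed on its side. It goes last
- weight: steel pattern weight standing on the tray's deck near one side rim, 30 mm across, 40 mm tall, 200 g; origin at the centre of its underside, z up. Leave it alone
- jar: small amber glass jar with black cap standing on the deck near the other side rim, 30 mm across, 40 mm tall; origin at the centre of its underside, z up. Leave it alone
- oil: white oil bottle with red cap standing on the bench to the right of the tray, 48 mm across, 115 mm tall; origin at the centre of its underside, z up. Leave it alone
- driver: screwdriver with a wooden handle lying on the bench to the left of the tray, 170 mm long along its x axis, about 26 mm tall; origin under its middle. Leave it alone

How it is judged:
By the outcome, as a careful person would: the job done as asked, in the order asked, and still so for the second after the job is handed in, with the robot touching nothing.
It also fails if it takes over 72 s, if anything falls off the work surface, if the arm or the gripper's body presses on something with over 40 N, if the wrist force passes 120 N, or if a joint passes its speed limit or range.

### The arm

A 6-joint arm with a two-finger parallel gripper is mounted at the origin on the work surface. World frame = base frame: x ahead of the robot, y to its left, z up, the work surface at z = 0. Lengths are in mm, angles in rad, forces in N, time in s.
With the tool pointing down it reaches from about 300 to 825 mm from the base axis. Payload 5.4 kg.
Tool frame: the origin (TCP) lies at the very end of the fingers, on their centre line; the grasp point (between the pads) lies 19 mm behind it; z points along the fingers, y is the direction in which the jaws open and shut (so a half turn about z gives the same grasp; the last joint's range is limited). The gripper opens to 92 mm and grips with 3 to 60 N. Pads are 20 mm wide; open, the fingers measure 128 mm over their backs; the gripper's body (75 mm by 189 mm) begins 69 mm behind the grasp point.
Start: joints at [1.047, 0.158, 1.597, -0, 1.386, -0.21], TCP at [177.498, 546.901, 214.601] pointing down, gripper open.
Joint ranges: [-2.91, 2.91], [-0.94, 2.29], [0.18, 2.7], [-1.29, 4.43], [0.17, 2.64], [-3, 3]. Speed limits (rad/s): [2.57, 2.57, 3.14, 3.14, 3.14, 3.14].

### API

Orientations are given as a unit quaternion [x, y, z, w].
In Python, from bench import sensors, camera, camera_info, bot gives the robot as it stands.
- The arm moves only by the tool jog_arm, never from a script. Its arguments are lists of equal length, an entry for each row: "delta_pos": the shift along the tool's x, y, z in cm, a list of three; "turn": the turn, a rotation vector about the tool's x, y, z in degrees, a list of three. In form: {"delta_pos": [[x, y, z], ...], "turn": [[ax, ay, az], ...]}. A call has 1 to 20 rows; each row shifts and turns the pose as measured when the row begins, along the tool's axes as they then stand; what a row does not reach is not made up. A row lasts 1/10 s, in which the tool goes at most 50 mm and 8.59 degrees, less where a joint would pass 70% of its speed; a pose out of reach is approached as far as the arm can. A call with a gripper value outside its range is refused whole. "gripper" is the opening, from -1 (shut) to 1 (fully open), set as the call begins (left out, the last holds). The fingers move at their own pace and stop on an object; "force" is the grip in N (left out, the last holds). Time passes only in rows, so rows that do not move let the fingers close. It gives the time, the measured TCP pose, the force and the opening at its end, in the units of the state.
- sensors.read_state(): the state, without advancing time (a new reading comes with each control period).
- camera(name): name is "side" or "top" or "wrist"; returns the picture (384x512x3 uint8, red, green, blue); there is no depth.
- camera_info(name): a dict with "fx", "fy", "cx", "cy" (pixels), "R" (3x3) and "t" (3): a world point X has camera coordinates R X + t; the wrist camera has in their place "tool_from_camera" (4x4, takes a point from camera to tool coordinates, whose origin is the TCP and whose axes are the flange's). Camera axes: x right, y down, z forward; pixel columns grow to the right and rows downward; lengths in mm; the calibration is good to about 2 mm. A picture is of the moment at which its call begins: read the wrist's pose just before it. camera_info takes no time and is no camera call.
- bot.close_job(): hands the job in, once; it reports no verdict.
The state is a dict: "time": time; "q": joint angles; "joint_vel": joint speeds; "joint_efforts": joint torques, N m; "tool_pos": TCP position; "orientation": TCP orientation; "ft_force": force on the tool from outside, world axes, zero at the start; "ft_torque": the same for the moment, N m; "opening": finger opening in mm.
Only numpy, scipy, OpenCV 4.12 (cv2) and the standard library are available. Lean on these libraries where they do the work, as an engineer would, in place of code of your own. Each camera call takes 0.05 s, during which the arm holds its last target. There are 200 camera calls.

## Working session

There is one attempt and no reset: what is moved stays moved. The work goes in short steps, Python scripts to look and compute and a tool call to move; the robot and the scene stay as the last step left them, time stands still between calls to the robot, and variables do not carry over. Pictures are saved under pics/ and viewed, on a budget of 10 in all, crops included, one or two more only if the job needs it, and the job is handed in when it is done.

Besides the shell and the picture viewer there is one more tool, called after "Call:" as name(argument=value, ...) on one line, values as JSON. jog_arm: Moves the arm, as the interface text tells. Its arguments: {"type":"object","properties":{"delta_pos":{"type":"array","items":{"type":"array","items":{"type":"number"}}},"turn":{"type":"array","items":{"type":"array","items":{"type":"number"}}},"gripper":{"type":"number"},"force":{"type":"number"}},"required":["delta_pos","turn"]}

```bash
mkdir -p pics
python3 - <<'E'
from bench import sensors, camera, camera_info
import cv2
s=sensors.read_state();print(s)
for n in("top","side"):
    i=camera_info(n);print(n,i)
    cv2.imwrite(f"pics/{n}0.png",cv2.cvtColor(camera(n),cv2.COLOR_RGB2BGR))
print(camera_info("wrist"))
E
```

```text
{'time': 0.0, 'q': array([ 1.04688965e+00,  1.59039230e-01,  1.59823679e+00, -7.24835980e-07,
        1.38619707e+00, -2.10130359e-01]), 'joint_vel': array([-1.48128109e-05,  1.09928904e-03,  4.93733664e-04, -7.41992462e-05,
        5.11708656e-04,  1.43687993e-03]), 'joint_efforts': array([-5.79284460e-04, -3.85573733e+01, -3.22112346e+01,  7.00432272e-02,
        3.77908233e-02, -1.24151170e-04]), 'tool_pos': array([177.18982741, 546.35540749, 213.62216082]), 'orientation': array([ 1.56245210e-01,  9.87717849e-01, -8.77727242e-04, -3.37049306e-04]), 'ft_force': array([ 0.16237314,  1.34701887, -1.59318471]), 'ft_torque': array([ 0.00481594, -0.0091168 , -0.04547002]), 'opening': 91.86452880311664}
top {'fx': 375.77765413062326, 'fy': 375.77765413062326, 'cx': 250.4854299466268, 'cy': 185.90621055091123, 'R': array([[-1.60879598e-02, -9.99870060e-01, -1.01965948e-03],
       [-9.92930011e-01,  1.60962265e-02, -1.17604864e-01],
       [ 1.17605995e-01, -8.79571816e-04, -9.93059946e-01]]), 't': array([  17.51636288,  593.28578801, 1226.01040245])}
side {'fx': 439.5805260009828, 'fy': 439.5805260009828, 'cx': 252.99553639375924, 'cy': 188.98938679878276, 'R': array([[ 0.98686024, -0.16064776,  0.01729625],
       [-0.07461398, -0.54805151, -0.83311001],
       [ 0.14331649,  0.82087261, -0.55283682]]), 't': array([-575.31722691,  114.8548035 , 1113.49377134])}
{'fx': 299.9554428254818, 'fy': 299.9554428254818, 'cx': 255.187106104901, 'cy': 190.90843370394384, 'tool_from_camera': array([[-2.08879155e-04, -9.67832920e-01, -2.51593711e-01,
         6.97273893e+01],
       [ 9.99999978e-01, -2.09162385e-04, -2.56163345e-05,
        -4.41079175e-01],
       [-2.78316088e-05, -2.51593710e-01,  9.67832942e-01,
        -1.69991604e+02],
       [ 0.00000000e+00,  0.00000000e+00,  0.00000000e+00,
         1.00000000e+00]])}
```

View pics/top0.png

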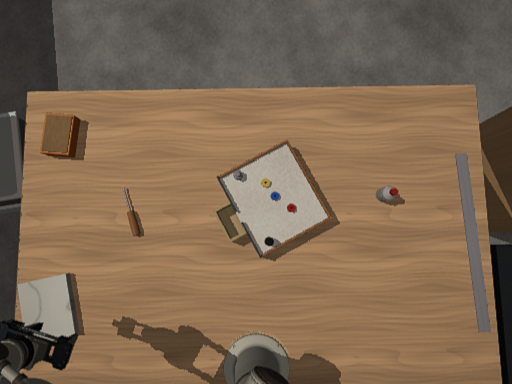

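The tray is at about (278,200) and the slot at (232,223). Red is at (291,208), yellow at (266,183) and blue at (275,196). I'll enlarge it.

Run:
```python
import cv2
a=cv2.imread("pics/top0.png")[132:266,208:348]
cv2.imwrite("pics/c.png",cv2.resize(a,None,fx=4.4,fy=4.4,interpolation=cv2.INTER_CUBIC))
```

```text
(no output)
```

View pics/c.png

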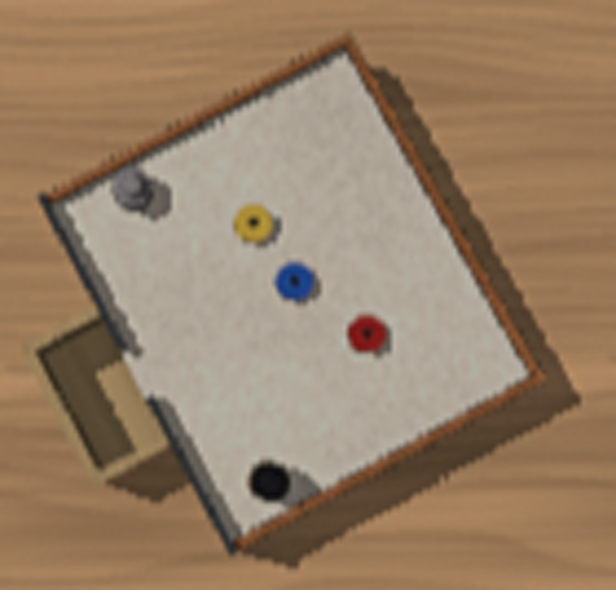

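The crop shows the tray's corners at (348,38), (540,375), (42,198) and (235,550). The bobbins are at yellow (254,223), blue (294,281) and red (367,333). The weight is at (130,188) and the jar cap at (269,481).

```bash
cat > h.py <<'E'
import numpy as np
from bench import sensors,camera,camera_info
from scipy.optimize import least_squares
from scipy.spatial.transform import Rotation as Rn
def proj(i,X):
    c=np.asarray(X)@np.array(i["R"]).T+i["t"]; return np.c_[c[:,0]/c[:,2]*i["fx"]+i["cx"],c[:,1]/c[:,2]*i["fy"]+i["cy"]]
def ray(i,uv,z):
    R=np.array(i["R"]);o=-R.T@i["t"];d=R.T@[(uv[0]-i["cx"])/i["fx"],(uv[1]-i["cy"])/i["fy"],1]
    return o+d*(z-o[2])/d[2]
def T(p,X):
    c,s=np.cos(p[2]),np.sin(p[2]);X=np.asarray(X,float)
    return np.c_[p[0]+c*X[:,0]-s*X[:,1],p[1]+s*X[:,0]+c*X[:,1],X[:,2]]
def inv(p,w):
    c,s=np.cos(p[2]),np.sin(p[2]);d=np.array(w[:2])-p[:2];return np.array([c*d[0]+s*d[1],-s*d[0]+c*d[1]])
def wristinfo():
    s=sensors.read_state();i=dict(camera_info("wrist"))
    M=np.eye(4);M[:3,:3]=Rn.from_quat(s["orientation"]).as_matrix();M[:3,3]=s["tool_pos"]
    V=np.linalg.inv(M@i["tool_from_camera"]);i["R"]=V[:3,:3];i["t"]=V[:3,3];return i
E
python3 - <<'E'
from h import *
i=camera_info("top")
px=lambda a:(np.array(a,float)+.5)/4.4-.5+[208,132]
C=[[148,-158,77],[-148,-158,77],[148,106,87],[-148,106,87]]
uv=px([[348,38],[540,375],[42,198],[235,550]])
r=least_squares(lambda p:(proj(i,T(p,C))-uv).ravel(),[550,0,.46]);p=r.x
print(p,r.fun)
for n,a,z in[("red",(367,333),77),("yel",(254,223),77),("blu",(294,281),77),("weight",(130,186),105),("jar",(269,481),105)]:
    w=ray(i,px(a),z);print(n,w.round(1),inv(p,w).round(1))
print("gate",T(p,[[0,103,65]]))
E
```

```text
[ 5.39171228e+02 -4.37916705e+01  4.86753083e-01] [ 0.12997751 -1.80058187  1.84663358  0.61871668 -1.28108179 -0.32808213
 -0.68541384  1.31182021]
red [ 517.  -121.5   77. ] [-55.9 -58.3]
yel [599.5 -40.4  77. ] [ 54.9 -25.3]
blu [556.1 -68.9  77. ] [  3.2 -30.2]
weight [624.4  49.8 105. ] [119.1  42.8]
jar [411.8 -46.1 105. ] [-113.7   57.6]
gate [[490.99209721  47.24552714  65.        ]]
```

Call:
jog_arm(delta_pos=[[-2.7,-2.3,0],[-2.7,-2.3,0],[-2.7,-2.3,0],[-2.7,-2.3,0],[-2.7,-2.3,0],[-2.7,-2.3,0],[-2.7,-2.3,0],[-2.7,-2.3,0],[-2.7,-2.3,0],[-2.7,-2.3,0],[-2.7,-2.3,0],[-2.7,-2.3,0],[-2.7,-2.3,0],[-2.7,-2.3,0],[-2.7,-2.3,0],[-2.7,-2.3,0],[-2.7,-2.3,0],[-2.7,-2.3,0],[-2.7,-2.3,0],[-2.7,-2.3,0]], turn=[[0,0,0],[0,0,0],[0,0,0],[0,0,0],[0,0,0],[0,0,0],[0,0,0],[0,0,0],[0,0,0],[0,0,0],[0,0,0],[0,0,0],[0,0,0],[0,0,0],[0,0,0],[0,0,0],[0,0,0],[0,0,0],[0,0,0],[0,0,0]], gripper=-0.6)

```text
time: 2.1
tool_pos: [556.4, -80.0, 205.4]
orientation: [0.153, 0.988, -0.003, -0.006]
ft_force: [0.5, 0.0, 0.4]
opening: 18.4
```

Call:
jog_arm(delta_pos=[[0,0,0],[0,0,0],[0,0,0],[0,0,0],[0,0,0],[0,0,0],[0,0,0]], turn=[[0,0,7.4],[0,0,7.4],[0,0,7.4],[0,0,7.4],[0,0,7.4],[0,0,7.4],[0,0,0]])

```text
time: 2.8
tool_pos: [555.8, -84.9, 200.5]
orientation: [0.531, 0.847, -0.006, -0.008]
ft_force: [0.8, -0.8, 0.1]
opening: 18.5
```

Run:
```python
from h import *
import cv2
i=wristinfo();s=sensors.read_state();print(s["time"],s["tool_pos"],s["opening"],s["ft_force"],Rn.from_quat(s["orientation"]).as_matrix().round(3))
a=camera("wrist");import pickle;pickle.dump(i,open("wi.pkl","wb"))
cv2.imwrite("pics/w1.png",cv2.resize(cv2.cvtColor(a,cv2.COLOR_RGB2BGR),None,fx=1.5,fy=1.5,interpolation=cv2.INTER_CUBIC))
```

```text
2.8 [555.80811453 -84.899271   200.54537804] 18.462035706534547 [ 0.77941913 -0.84218056  0.09268817] [[-0.436  0.9   -0.019]
 [ 0.9    0.436 -0.001]
 [ 0.007 -0.018 -1.   ]]
```

View pics/w1.png

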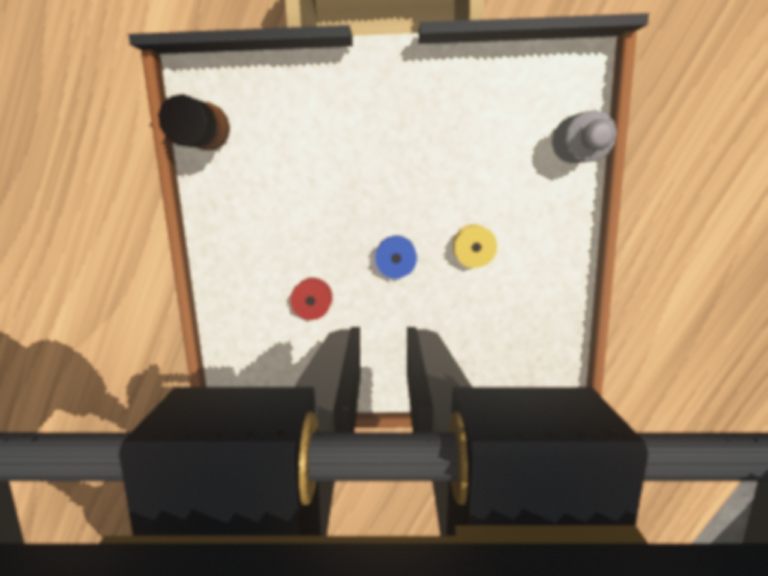

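This wrist view, at 1.5x, shows the bar's rear top corners at (131,35) and (648,15), and the gate's edges at about (352,27) and (419,24). Red is at (311,299), blue at (396,258) and yellow at (476,246), which are the top-face centres. The fingertips are at (357,328) and (410,328).

```bash
cat > st.py <<'E'
from h import *
p=np.load("tray.npy")
s=sensors.read_state();M=Rn.from_quat(s["orientation"]).as_matrix()
print("t",s["time"],"tcp tray",inv(p,s["tool_pos"]).round(1),"z",s["tool_pos"][2].round(1),"yaw err deg",np.degrees(np.arctan2(M[1,0],M[0,0])-p[2]-np.pi/2).round(1),"tilt",M[:,2].round(3),"open",s["opening"].round(1),"F",s["ft_force"].round(1))
def rel(x,y,z):return (M.T@(T(p,[[x,y,z]])[0]-s["tool_pos"])/10).round(2)
import sys
a=[float(v) for v in sys.argv[1:]]
for k in range(0,len(a),3):print(a[k:k+3],"-> cm tool",rel(*a[k:k+3]))
E
python3 - <<'E'
from h import *
import pickle
i=pickle.load(open("wi.pkl","rb"))
px=lambda a:(np.array(a,float)+.5)/1.5-.5
C=[[-148,106,87],[148,106,87],[-20,106,87],[20,106,87]]
uv=px([[131,35],[648,15],[352,27],[419,24]])
r=least_squares(lambda p:(proj(i,T(p,C))-uv).ravel(),[540,-43,.486]);p=r.x
print(p,r.fun.round(2)); np.save("tray.npy",p)
for n,a,z in[("red",(311,299),77),("yel",(476,246),77),("blu",(396,258),77),("weight",(600,132),105),("jar",(183,119),105),("rimin",(383,413),77)]:
    w=ray(i,px(a),z);print(n,w.round(1),inv(p,w).round(1))
E
python3 st.py -56 -95 100
```

```text
[ 5.39248987e+02 -4.42983995e+01  4.80953375e-01] [-1.49  0.28  1.27  0.15 -1.06 -0.11  1.21  0.07]
red [ 516.3 -120.4   77. ] [-55.5 -56.8]
yel [599.4 -39.3  77. ] [ 55.6 -23.4]
blu [555.8 -69.5  77. ] [  3. -30.]
weight [623.7  48.7 105. ] [117.9  43.4]
jar [410.7 -46.4 105. ] [-115.    57.6]
rimin [ 597.8 -176.1   77. ] [  -9.  -143.9]Traceback (most recent call last):
  File "st.py", line 4, in <module>
    print("t",s["time"],"tcp tray",inv(p,s["tool_pos"]).round(1),"z",s["tool_pos"][2].round(1),"yaw err deg",np.degrees(np.arctan2(M[1,0],M[0,0])-p[2]-np.pi/2).round(1),"tilt",M[:,2].round(3),"open",s["opening"].round(1),"F",s["ft_force"].round(1))
                                                                                                                                                                                                       ^^^^^^^^^^^^^^^^^^
AttributeError: 'float' object has no attribute 'round'
```

```bash
sed -i 's/s\["opening"\].round(1)/round(s["opening"],1)/' st.py; python3 st.py -56 -93 90 -56 -93 70
```

```text
t 2.85 tcp tray [ -4.2 -43.6] z 200.5 yaw err deg -1.5 tilt [-0.019 -0.001 -1.   ] open 18.7 F [-0.3  0.1 -0.2]
[-56.0, -93.0, 90.0] -> cm tool [-5.15 -4.85 11.1 ]
[-56.0, -93.0, 70.0] -> cm tool [-5.17 -4.82 13.1 ]
```

Call:
jog_arm(delta_pos=[[-1.3,-1.2,2.7],[-1.3,-1.2,2.7],[-1.3,-1.2,2.7],[-1.3,-1.2,2.7],[0,0,0]], turn=[[-1.0,-0.4,-1.5],[0,0,0],[0,0,0],[0,0,0],[0,0,0]])

```text
time: 3.35
tool_pos: [537.3, -154.7, 90.2]
orientation: [0.51, 0.86, 0.001, 0.002]
ft_force: [-0.4, 1.4, 0.5]
opening: 18.5
```

```bash
python3 st.py -56 -93 70
```

```text
t 3.35 tcp tray [-52.8 -96.9] z 90.2 yaw err deg 1.1 tilt [ 0.003 -0.    -1.   ] open 18.5 F [-0.4  1.4  0.5]
[-56.0, -93.0, 70.0] -> cm tool [ 0.4  -0.32  2.02]
```

Call:
jog_arm(delta_pos=[[0.1,-0.3,1.0],[0.1,0,0.8],[0,0,0]], turn=[[0,0,1.0],[0,0,0],[0,0,0]])

```text
time: 3.65
tool_pos: [534.9, -153.6, 73.1]
orientation: [0.516, 0.856, 0.001, 0.003]
ft_force: [-0.1, 0.4, -1.1]
opening: 18.3
```

```bash
python3 st.py -56 -85 70 -56 -78 70 0 43 70 0 82 70
```

```text
t 3.65 tcp tray [-54.4 -94.9] z 73.1 yaw err deg 0.3 tilt [ 0.006 -0.001 -1.   ] open 18.3 F [-0.1  0.4 -1.1]
[-56.0, -85.0, 70.0] -> cm tool [ 0.99 -0.16  0.3 ]
[-56.0, -78.0, 70.0] -> cm tool [ 1.69 -0.15  0.3 ]
[0.0, 43.0, 70.0] -> cm tool [13.77  5.5   0.29]
[0.0, 82.0, 70.0] -> cm tool [17.67  5.52  0.28]
```

Call:
jog_arm(delta_pos=[[0.7,-0.1,0.25],[0.7,0,-0.05],[0.7,0,-0.05],[0.9,0.4,-0.05],[0.9,0.4,-0.05],[0.9,0.4,-0.05],[0.9,0.4,-0.05],[0.9,0.4,-0.05],[0.9,0.4,-0.05],[0,0,0]], turn=[[0,0,0],[0,0,0],[0,0,0],[0,0,0],[0,0,0],[0,0,0],[0,0,0],[0,0,0],[0,0,0],[0,0,0]])

```text
time: 4.65
tool_pos: [521.0, -67.9, 77.7]
orientation: [0.515, 0.857, 0.002, 0.005]
ft_force: [0.8, -0.5, 0.2]
opening: 18.4
```

```bash
python3 st.py 0 43 70 0 82 70
python3 - <<'E'
from h import *
import cv2,pickle
i=wristinfo();a=camera("wrist");pickle.dump(i,open("wi.pkl","wb"))
cv2.imwrite("pics/w2.png",cv2.resize(cv2.cvtColor(a,cv2.COLOR_RGB2BGR),None,fx=1.5,fy=1.5,interpolation=cv2.INTER_CUBIC))
E
```

```text
t 4.65 tcp tray [-27.1 -12.5] z 77.7 yaw err deg 0.5 tilt [ 0.011 -0.003 -1.   ] open 18.4 F [ 0.8 -0.5  0.2]
[0.0, 43.0, 70.0] -> cm tool [5.53 2.75 0.75]
[0.0, 82.0, 70.0] -> cm tool [9.43 2.78 0.73]
```

View pics/w2.png

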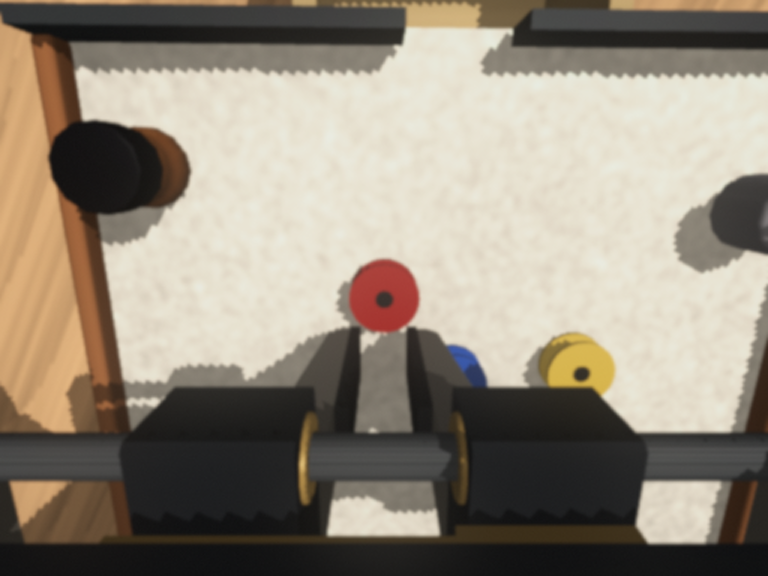

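Red is nested at (384,297) against the fingertips. Yellow is at (581,374). Blue is partly hidden behind the right finger, around (452,380). The TCP has risen to 77.7 mm, so I need to lower it.

Run:
```python
from h import *
import pickle
i=pickle.load(open("wi.pkl","rb"));p=np.load("tray.npy")
for n,a in[("red",(384,299)),("yel",(581,373)),("blu rightmost",(486,380)),("tips",(383,328))]:
    print(n,inv(p,ray(i,(np.array(a)+.5)/1.5-.5,77)).round(1))
print("expected blue",proj(i,T(p,[[3,-30,77]]))*1.5,"yel",proj(i,T(p,[[55.6,-23.4,77]]))*1.5)
```

```text
red [-26.5   7.8]
yel [ 55.4 -23.6]
blu rightmost [ 16.2 -27. ]
tips [-26.8  -4.3]
expected blue [[453.74276186 386.17895899]] yel [[581.28120915 372.23423984]]
```

Call:
jog_arm(delta_pos=[[-0.4,0,0.4],[0,0,0.4],[0.4,0.1,0.05],[0.8,0.4,0.03],[0.8,0.4,0.03],[0.8,0.4,0.03],[0.8,0.4,0.03],[0.8,0.4,0.03],[0,0,0]], turn=[[0,0,0],[0,0,0],[0,0,0],[0,0,0],[0,0,0],[0,0,0],[0,0,0],[0,0,0],[0,0,0]])

```text
time: 5.6
tool_pos: [522.9, -23.6, 71.4]
orientation: [0.515, 0.857, 0.001, 0.006]
ft_force: [-0.2, 0.2, 0.3]
opening: 18.4
```

```bash
python3 st.py 0 50 69 0 87 69
```

```text
t 5.6 tcp tray [-5.  25.9] z 71.4 yaw err deg 0.4 tilt [ 0.012 -0.005 -1.   ] open 18.4 F [-0.2  0.2  0.3]
[0.0, 50.0, 69.0] -> cm tool [2.41 0.51 0.22]
[0.0, 87.0, 69.0] -> cm tool [6.11 0.54 0.18]
```

Call:
jog_arm(delta_pos=[[0.8,0.25,0.2],[0.8,0.2,0.05],[0.8,0.1,0.03],[0.8,0,0.02],[0.8,0,0.02],[0.8,0,0.02],[0.5,0,0.02],[0,0,0]], turn=[[0,0,0],[0,0,0],[0,0,0],[0,0,0],[0,0,0],[0,0,0],[0,0,0],[0,0,0]])

```text
time: 6.4
tool_pos: [501.9, 29.8, 67.7]
orientation: [0.515, 0.857, 0.001, 0.008]
ft_force: [0.2, -0.4, 1.5]
opening: 18.0
```

```bash
python3 st.py 0 84 69
python3 - <<'E'
from h import *
import cv2,pickle
i=wristinfo();a=camera("wrist");pickle.dump(i,open("wi.pkl","wb"))
cv2.imwrite("pics/w3.png",cv2.resize(cv2.cvtColor(a,cv2.COLOR_RGB2BGR),None,fx=1.5,fy=1.5,interpolation=cv2.INTER_CUBIC))
E
```

```text
t 6.4 tcp tray [ 1.2 83. ] z 67.7 yaw err deg 0.4 tilt [ 0.014 -0.006 -1.   ] open 18.0 F [ 0.2 -0.4  1.5]
[0.0, 84.0, 69.0] -> cm tool [ 0.1  -0.12 -0.13]
```

View pics/w3.png

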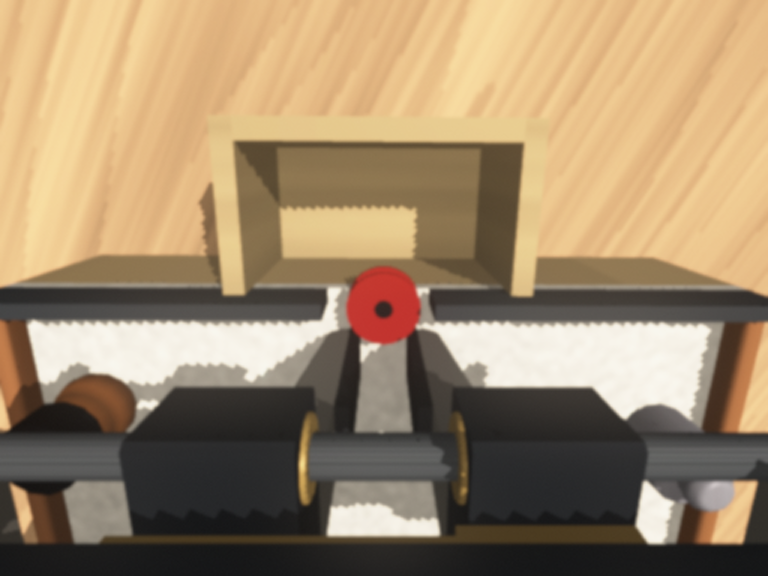

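Red sits in the gate at (384,305), midway between its edges at 327 and 430. I'll close the fingers to squeeze it forward, then push through.

Call:
jog_arm(delta_pos=[[0,-0.1,-0.1],[0,0,0],[0,0,0],[0,0,0]], turn=[[0,0,0],[0,0,0],[0,0,0],[0,0,0]], gripper=-1, force=5)

```text
time: 6.85
tool_pos: [500.3, 28.9, 68.0]
orientation: [0.516, 0.857, 0.001, 0.007]
ft_force: [0.3, -0.4, 0.1]
opening: 0.7
```

```bash
python3 st.py 0 90 69
```

```text
t 6.85 tcp tray [-0.7 82.9] z 68.0 yaw err deg 0.4 tilt [ 0.012 -0.006 -1.   ] open 0.7 F [ 0.3 -0.4  0.1]
[0.0, 90.0, 69.0] -> cm tool [ 0.71  0.07 -0.11]
```

Call:
jog_arm(delta_pos=[[0.4,0.05,-0.1],[0.4,0,0],[0.4,0,0],[0,0,0],[-1,0,0],[-1,0,-0.5],[-1,0,-1],[0,0,-1],[0,0,0]], turn=[[0,0,0],[0,0,0],[0,0,0],[0,0,0],[0,0,0],[0,0,0],[0,0,0],[0,0,0],[0,0,0]])

```text
time: 7.75
tool_pos: [510.3, 11.1, 96.8]
orientation: [0.516, 0.857, 0.001, 0.007]
ft_force: [1.6, 0.2, 0.3]
opening: 0.5
```

```bash
python3 st.py
python3 - <<'E'
from h import *
import cv2,pickle
i=wristinfo();a=camera("wrist");pickle.dump(i,open("wi.pkl","wb"))
cv2.imwrite("pics/w4.png",cv2.resize(cv2.cvtColor(a,cv2.COLOR_RGB2BGR),None,fx=1.5,fy=1.5,interpolation=cv2.INTER_CUBIC))
E
```

```text
t 7.75 tcp tray [-0.  62.5] z 96.8 yaw err deg 0.3 tilt [ 0.013 -0.006 -1.   ] open 0.5 F [1.6 0.2 0.3]
```

View pics/w4.png

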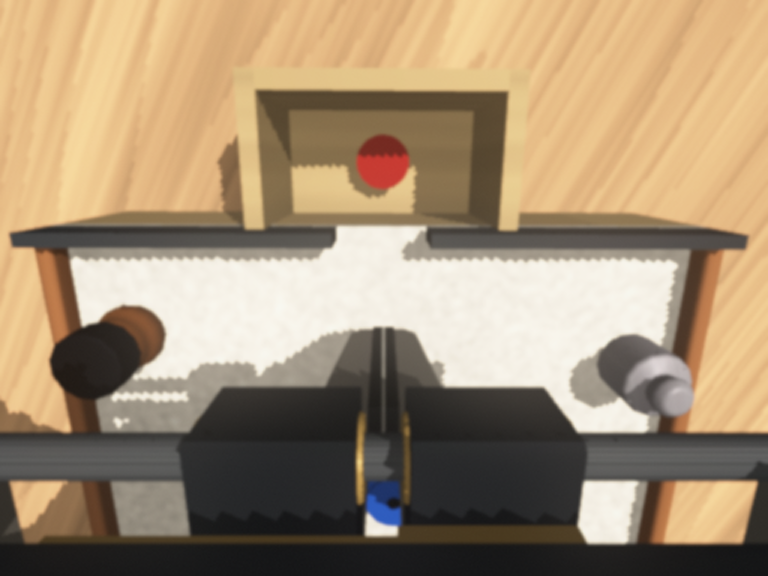

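Red is flat on the slot floor at (383,162), and the gate is clear. Yellow is next.

Call:
jog_arm(delta_pos=[[-2.4,1.4,-0.05],[-2.4,1.4,-0.05],[-2.4,1.4,-0.05],[-2.4,1.4,-0.05],[-2.4,1.4,-0.05],[0,0,0],[0,0,0],[0,0,0],[0,0,0]], turn=[[0,0,0],[0,0,0],[0,0,0],[0,0,0],[0,0,0],[0,0,-8.3],[0,0,-8.3],[0,0,-8.3],[0,0,0]], gripper=-0.6)

```text
time: 8.7
tool_pos: [629.8, -62.8, 97.5]
orientation: [0.311, 0.95, -0.001, 0.004]
ft_force: [-0.3, -0.1, 1.0]
opening: 18.1
```

```bash
python3 st.py 71 -57 69
```

```text
t 8.7 tcp tray [ 71.7 -58.3] z 97.5 yaw err deg 26.2 tilt [ 0.007 -0.003 -1.   ] open 18.1 F [-0.3 -0.1  1. ]
[71.0, -57.0, 69.0] -> cm tool [ 0.17 -0.01  2.85]
```

Call:
jog_arm(delta_pos=[[0,0,1.0],[0,0,1.0],[0,0,0.7],[0,0,0]], turn=[[0,0,0],[0,0,0],[0,0,0],[0,0,0]])

```text
time: 9.1
tool_pos: [628.7, -62.0, 66.9]
orientation: [0.315, 0.949, -0.001, 0.003]
ft_force: [0.2, 0.5, -0.4]
opening: 18.3
```

```bash
python3 st.py 65 -43 69 13 50 69
```

```text
t 9.1 tcp tray [ 71.1 -57.1] z 66.9 yaw err deg 25.7 tilt [ 0.005 -0.003 -1.   ] open 18.3 F [ 0.2  0.5 -0.4]
[65.0, -43.0, 69.0] -> cm tool [ 1.53  0.06 -0.22]
[13.0, 50.0, 69.0] -> cm tool [12.17 -0.59 -0.28]
```

Call:
jog_arm(delta_pos=[[0.7,0,-0.2],[0.7,0,0.02],[0.8,-0.05,0.02],[0.9,-0.05,0.02],[0.9,-0.05,0.02],[0.9,-0.05,0.02],[0.9,-0.05,0.02],[0,0,0]], turn=[[0,0,0],[0,0,0],[0,0,0],[0,0,0],[0,0,0],[0,0,0],[0,0,0],[0,0,0]])

```text
time: 9.9
tool_pos: [576.1, -25.8, 68.1]
orientation: [0.315, 0.949, -0.0, 0.003]
ft_force: [-0.6, -0.5, 0.1]
opening: 18.1
```

```bash
python3 st.py 12 48 69
python3 - <<'E'
from h import *
import cv2,pickle
i=wristinfo();a=camera("wrist");pickle.dump(i,open("wi.pkl","wb"))
cv2.imwrite("pics/w5.png",cv2.resize(cv2.cvtColor(a,cv2.COLOR_RGB2BGR),None,fx=1.5,fy=1.5,interpolation=cv2.INTER_CUBIC))
E
```

```text
t 9.9 tcp tray [41.3 -0.7] z 68.1 yaw err deg 25.7 tilt [ 0.005 -0.003 -1.   ] open 18.1 F [-0.6 -0.5  0.1]
[12.0, 48.0, 69.0] -> cm tool [ 5.65 -0.53 -0.12]
```

View pics/w5.png

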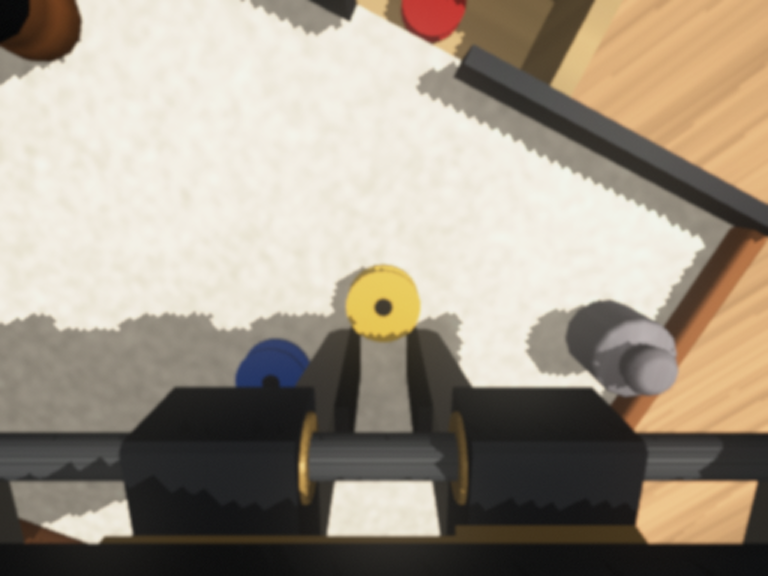

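Yellow is nested at (383,304), and blue is at (271,382), clear of the left finger. I'll keep going.

Call:
jog_arm(delta_pos=[[0.8,-0.1,0.02],[0.8,-0.1,0.02],[0.8,-0.1,0.02],[0.8,-0.1,0.02],[0.8,-0.1,0.02],[0.8,0,0.02],[0,0,0]], turn=[[0,0,0],[0,0,0],[0,0,0],[0,0,0],[0,0,0],[0,0,0],[0,0,0]])

```text
time: 10.65
tool_pos: [532.8, 0.0, 67.3]
orientation: [0.316, 0.949, -0.0, 0.005]
ft_force: [0.2, 0.1, -0.5]
opening: 18.5
```

```bash
python3 st.py 12 48 69
python3 - <<'E'
from h import *
import pickle
i=pickle.load(open("wi.pkl","rb"));p=np.load("tray.npy")
print(inv(p,ray(i,(np.array([271,382])+.5)/1.5-.5,77)).round(1))
E
```

```text
t 10.65 tcp tray [14.8 42.3] z 67.3 yaw err deg 25.6 tilt [ 0.008 -0.004 -1.   ] open 18.5 F [ 0.2  0.1 -0.5]
[12.0, 48.0, 69.0] -> cm tool [ 0.64 -0.   -0.18]
[  6.3 -29.5]
```

Call:
jog_arm(delta_pos=[[0.4,-0.3,-0.1],[0.4,-0.35,0],[0.5,-0.35,0],[0.5,-0.2,0],[0,0,0]], turn=[[0,0,6.5],[0,0,6.5],[0,0,6.5],[0,0,6],[0,0,0]])

```text
time: 11.15
tool_pos: [510.9, 5.4, 67.8]
orientation: [0.524, 0.851, 0.0, 0.004]
ft_force: [0.3, -0.1, 0.0]
opening: 18.6
```

```bash
python3 st.py 0 83 68
```

```text
t 11.15 tcp tray [-2.1 57.1] z 67.8 yaw err deg -0.8 tilt [ 0.008 -0.004 -1.   ] open 18.6 F [ 0.3 -0.1  0. ]
[0.0, 83.0, 68.0] -> cm tool [ 2.59  0.17 -0.04]
```

Call:
jog_arm(delta_pos=[[0.7,0.1,0],[0.7,0.05,0],[0.6,0,0],[0.5,0,0],[0,0,0]], turn=[[0,0,-0.8],[0,0,0],[0,0,0],[0,0,0],[0,0,0]])

```text
time: 11.65
tool_pos: [500.3, 30.2, 67.6]
orientation: [0.515, 0.857, 0.0, 0.004]
ft_force: [0.1, -0.0, -0.1]
opening: 18.2
```

```bash
python3 st.py 0 83 68
cat > col.py <<'E'
from h import *
import cv2,sys
p=np.load("tray.npy");i=wristinfo();a=camera("wrist");h=cv2.cvtColor(a,cv2.COLOR_RGB2HSV)
for n,lo,hi in[("yellow",(22,150,100),(32,255,255)),("blue",(105,130,60),(125,255,255)),("red",(0,190,60),(4,255,255))]:
    m=cv2.inRange(h,lo,hi);k,_,st,c=cv2.connectedComponentsWithStats(m)
    j=1+st[1:,4].argmax() if k>1 else 0
    if j:print(n,st[j],c[j].round(1),"tray@77",inv(p,ray(i,c[j],77)).round(1),"tray@18",inv(p,ray(i,c[j],18)).round(1))
cv2.imwrite(f"pics/{sys.argv[1]}.png",cv2.resize(cv2.cvtColor(a,cv2.COLOR_RGB2BGR),None,fx=1.5,fy=1.5,interpolation=cv2.INTER_CUBIC))
E
python3 col.py w6
```

```text
t 11.65 tcp tray [-0.1 84.1] z 67.6 yaw err deg 0.5 tilt [ 0.008 -0.004 -1.   ] open 18.2 F [ 0.1 -0.  -0.1]
[0.0, 83.0, 68.0] -> cm tool [-0.11  0.01 -0.04]
yellow [ 232  177   47   51 1829] [255.2 202.3] tray@77 [  0.  105.6] tray@18 [ 0.4 87.4]
red [238 133  36  24 667] [255.3 143.5] tray@77 [ -0.2 138.2] tray@18 [1.00e-01 1.32e+02]
```

Yellow is at tray (0,105), right in the gate. I'll close, push through and back out.

Call:
jog_arm(delta_pos=[[0,0,-0.05],[0,0,0],[0,0,0],[0,0,0],[0.4,0,-0.05],[0.4,0,0],[0.4,0,0],[0,0,0],[-1,0,0],[-1,0,-0.5],[-1,0,-1],[0,0,-1],[0,0,0]], turn=[[0,0,0],[0,0,0],[0,0,0],[0,0,0],[0,0,0],[0,0,0],[0,0,0],[0,0,0],[0,0,0],[0,0,0],[0,0,0],[0,0,0],[0,0,0]], gripper=-1)

```text
time: 13.0
tool_pos: [510.4, 11.5, 96.6]
orientation: [0.515, 0.857, 0.0, 0.005]
ft_force: [0.9, -0.8, 0.2]
opening: 0.8
```

```bash
python3 st.py 5 -70 95; python3 col.py w7
```

```text
t 13.0 tcp tray [ 0.2 62.8] z 96.6 yaw err deg 0.4 tilt [ 0.009 -0.004 -1.   ] open 0.8 F [ 0.9 -0.8  0.2]
[5.0, -70.0, 95.0] -> cm tool [-13.28   0.39   0.27]
yellow [239 127  33  21 387] [256.  137.4] tray@77 [  0.8 117.5] tray@18 [  1.3 112.4]
blue [244 321  24  30 558] [255.5 334.9] tray@77 [  1.5 -28.7] tray@18 [  2.2 -79.4]
red [240 104  31  16 414] [255.1 111. ] tray@77 [1.000e-01 1.334e+02] tray@18 [  0.4 133.3]
```

View pics/w7.png

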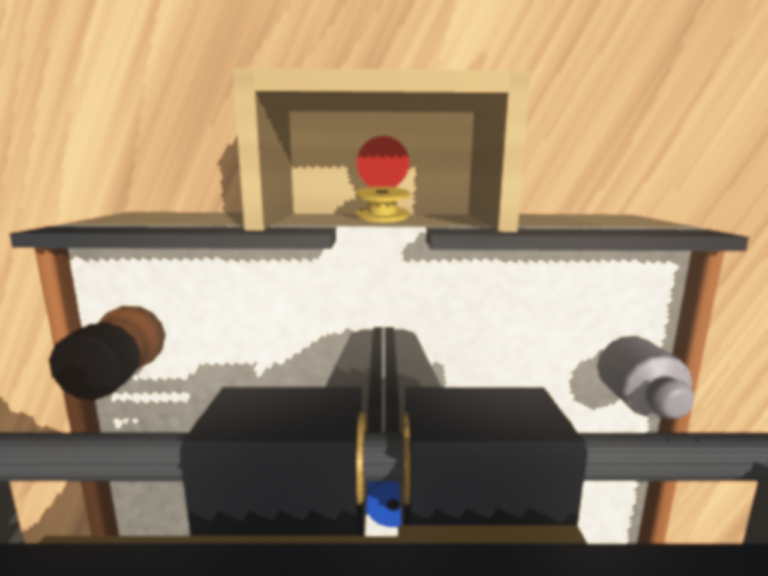

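Yellow is on edge in the slot at (383,203), well below the deck. Blue is next, at about (393,503).

Call:
jog_arm(delta_pos=[[-2.5,0.07,0],[-2.5,0.07,0],[-2.5,0.07,0],[-2.5,0.07,0],[-2.6,0.07,0],[-0.5,0,0],[0,0,0]], turn=[[0,0,0],[0,0,0],[0,0,0],[0,0,0],[0,0,0],[0,0,0],[0,0,0]], gripper=-0.6)

```text
time: 13.75
tool_pos: [575.0, -104.0, 95.8]
orientation: [0.514, 0.858, 0.001, 0.003]
ft_force: [-0.2, 0.6, 0.9]
opening: 18.4
```

```bash
python3 st.py 4 -67 68; python3 col.py w8
```

```text
t 13.75 tcp tray [  4.  -69.5] z 95.8 yaw err deg 0.6 tilt [ 0.006 -0.002 -1.   ] open 18.4 F [-0.2  0.6  0.9]
[4.0, -67.0, 68.0] -> cm tool [ 0.26 -0.01  2.78]
blue [ 238  140   41   42 1270] [258.1 160.8] tray@77 [  5.9 -29.2] tray@18 [  6.8 -38.6]
```

Call:
jog_arm(delta_pos=[[0,0.2,1.0],[0,0,1.0],[0,0,0.6],[0.7,0,0],[0.7,0,0],[0.8,0,0],[0.8,0,0],[0.8,-0.05,0],[0.8,-0.05,0],[0.8,-0.05,0],[0.8,-0.05,0],[0,0,0]], turn=[[0,0,0],[0,0,0],[0,0,0],[0,0,0],[0,0,0],[0,0,0],[0,0,0],[0,0,0],[0,0,0],[0,0,0],[0,0,0],[0,0,0]])

```text
time: 15.0
tool_pos: [540.3, -39.3, 66.9]
orientation: [0.512, 0.859, 0.001, 0.002]
ft_force: [0.3, 0.1, -0.7]
opening: 18.4
```

```bash
python3 st.py 0 83 68; python3 col.py w9
```

```text
t 15.0 tcp tray [3.3 3.9] z 66.9 yaw err deg 0.8 tilt [ 0.003 -0.    -1.   ] open 18.4 F [ 0.3  0.1 -0.7]
[0.0, 83.0, 68.0] -> cm tool [ 7.91 -0.21 -0.12]
yellow [245  33  21   4  41] [254.9  34.5] tray@77 [  1.9 110.4] tray@18 [  1.8 123.9]
blue [ 232  178   47   50 1778] [255.  203.2] tray@77 [ 3.2 25. ] tray@18 [3.5 6.9]
red [234   8  35  16 202] [245.5  13.4] tray@77 [ -2.8 119.5] tray@18 [ -4.6 136.3]
```

Blue is nested at tray (3,25). I'll push on to the gate.

Call:
jog_arm(delta_pos=[[0.8,-0.05,-0.1],[0.8,-0.05,0],[0.8,-0.05,0],[0.8,-0.05,0],[0.8,-0.03,0],[0.8,0,0],[0.8,0,0],[0.8,0,0],[0.6,0,0],[0,0,0]], turn=[[0,0,0.5],[0,0,0],[0,0,0],[0,0,0],[0,0,0],[0,0,0],[0,0,0],[0,0,0],[0,0,0],[0,0,0]])

```text
time: 16.05
tool_pos: [503.2, 26.1, 68.2]
orientation: [0.516, 0.856, 0.001, 0.002]
ft_force: [-0.1, 0.3, -0.0]
opening: 18.5
```

```bash
python3 st.py 0 83 68; python3 col.py w10
```

```text
t 16.05 tcp tray [ 0.6 79.1] z 68.2 yaw err deg 0.3 tilt [ 0.005 -0.001 -1.   ] open 18.5 F [-0.1  0.3 -0. ]
[0.0, 83.0, 68.0] -> cm tool [ 0.39 -0.06  0.02]
yellow [236 151  37  26 577] [254.9 164.3] tray@77 [  0.6 121.8] tray@18 [  0.8 111.7]
blue [ 232  178   48   50 1820] [255.2 202.7] tray@77 [  0.8 100.1] tray@18 [ 1.1 82. ]
red [237 126  36  22 661] [254.3 136. ] tray@77 [  0.2 137. ] tray@18 [  0.2 132.4]
```

Call:
jog_arm(delta_pos=[[0.4,-0.05,0],[0,0,0],[0,0,0],[0,0,0],[0,0,0],[0.4,0,-0.05],[0.4,0,0],[0.4,0,0],[0,0,0],[-1,0,0],[-1,0,-0.5],[-1,0,-1],[0,0,-1],[0,0,-1],[0,0,0]], turn=[[0,0,0],[0,0,0],[0,0,0],[0,0,0],[0,0,0],[0,0,0],[0,0,0],[0,0,0],[0,0,0],[0,0,0],[0,0,0],[0,0,0],[0,0,0],[0,0,0],[0,0,0]], gripper=-1)

```text
time: 17.6
tool_pos: [511.5, 10.1, 108.0]
orientation: [0.517, 0.856, 0.001, 0.004]
ft_force: [-0.2, -0.1, 0.1]
opening: 0.7
```

```bash
python3 st.py; python3 col.py w11
```

```text
t 17.6 tcp tray [ 0.5 61. ] z 108.0 yaw err deg 0.1 tilt [ 0.007 -0.002 -1.   ] open 0.7 F [-0.2 -0.1  0.1]
yellow [239 124  31  20 401] [254.8 133.7] tray@77 [  0.6 117.3] tray@18 [  0.9 113.1]
blue [239  86  32  18 400] [255.4  95.3] tray@77 [  1.  141.4] tray@18 [  1.3 144.3]
red [241 109  10   8  30] [245.2 112.4] tray@77 [ -5.6 130.9] tray@18 [ -7.2 130.7]
```

View pics/w11.png

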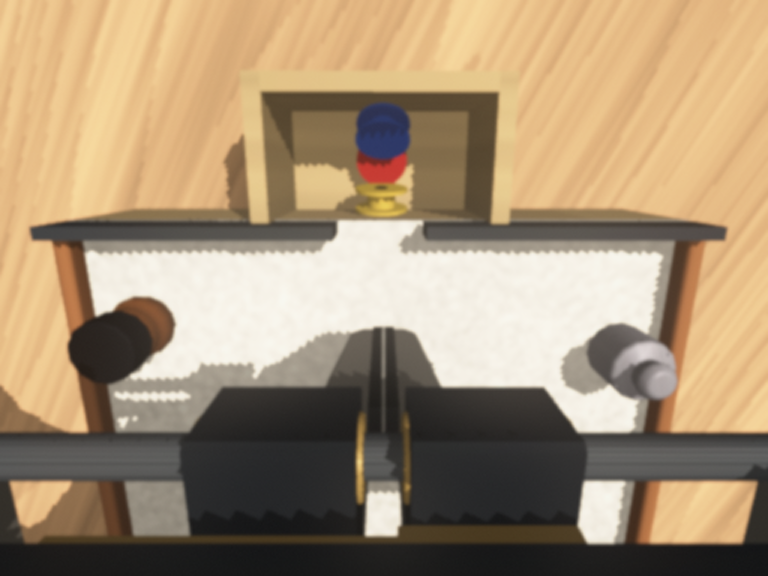

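All three bobbins are in the slot: blue at (383,130) leaning on red at (383,168), and yellow on edge at (383,200). The jar and weight haven't moved. I'll rise clear, check that things have settled, and hand in.

Call:
jog_arm(delta_pos=[[0,0,-1],[0,0,-1],[0,0,-1],[0,0,0],[0,0,0],[0,0,0]], turn=[[0,0,0],[0,0,0],[0,0,0],[0,0,0],[0,0,0],[0,0,0]])

```text
time: 18.25
tool_pos: [510.1, 11.2, 139.7]
orientation: [0.517, 0.856, 0.001, 0.003]
ft_force: [0.3, 0.7, -0.2]
opening: 0.4
```

```bash
python3 st.py; python3 col.py w12; python3 -c "
from bench import bot
print(bot.close_job())"
```

```text
t 18.25 tcp tray [-0.2 62.7] z 139.7 yaw err deg 0.2 tilt [ 0.006 -0.002 -1.   ] open 0.4 F [ 0.3  0.7 -0.2]
yellow [241 124  28  18 313] [255.4 133.1] tray@77 [  0.3 117.2] tray@18 [  0.6 113.2]
blue [243  94  27  13 231] [256.4 100. ] tray@77 [  1.  141.4] tray@18 [  1.4 143.6]
the job is handed in; nothing more can be done
None
```

I swept red, then yellow, then blue through the gate with the fingertips, and all three dropped into the slot. I handed the job in at about 18 s.

- **Bobbins:** the last picture viewed shows all three in the slot. Red lies flat, blue leans on it, and yellow stands on edge near the deck wall. After 0.6 s more, yellow and blue were in the same places; red was hidden under blue and could not be measured.
- **Other items:** the jar and weight look unmoved in the pictures. I did not look again at the oil bottle or the screwdriver, but the arm did not work near them.
- **Forces:** wrist force stayed under about 2 N in every reading.
- **Discrepancies:** blue appeared about 3 mm off its first measured place before its turn, so it was possibly brushed while I swept yellow. Early in red's sweep the tool drifted up to 78 mm, about the height of the bobbin's top; I lowered it again and red was never lifted.

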